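# Put the counting grid over the agar dish

## Robot

A 6-joint arm with a two-finger parallel gripper is mounted at the origin on a cart in front of the work surface, level with it; the furniture and walls round the work are solid. World frame = base frame: x ahead of the robot, y to its left, z up, the work surface at z = 0. Lengths are in mm, angles in degrees, forces in N, time in s.
With the tool pointing down it reaches from about 400 to 925 mm from the base axis. Payload 3.4 kg.
Tool frame: the origin (TCP) lies at the very end of the fingers, on their centre line; the grasp point (between the pads) lies 19 mm behind it (ctrl.pinch_z is the distance from the TCP to the grasp point, in mm); z points along the fingers, y is the line along which they close (so a half turn about z gives the same grasp; the last joint's range is limited). The gripper opens to 85 mm and grips with 20 to 120 N. Pads are 22 mm wide; open, the fingers measure 114 mm over their backs; the gripper's body (76 mm by 85 mm) begins 54 mm behind the grasp point. The pads swing forward as they close: fully open they stand 13 mm farther back than shut.
Start: joints at [-67.408, 17.578, 86.31, -0, 76.112, -4.211], TCP at [259.259, -513.24, 231.305] pointing down, gripper open.
Joint ranges: [-179.03, 179.03], [-60, 130.46], [8.19, 133.38], [-81.62, 261.62], [5.75, 156.47], [-153.77, 153.77]. Speed limits (degrees/s): [147.25, 147.25, 180, 180, 180, 180].

## Interface

Orientations are given as a 3x3 rotation matrix whose columns are the frame's x, y, z axes.
In Python, from bench import get_obs, imaging, ctrl gives the robot as it stands.
- The arm moves only by the tool play_rows, never from a script. Its argument "deltas" is a list of rows, each an object of numbers: "ax", "ay", "az": the turn, a rotation vector about the tool's x, y, z in rad; "x", "y", "z": the shift along the tool's x, y, z in m; "fingers": the closure in counts, from 0 (fully open) to 255 (shut). In form: [{"ax": .., "ay": .., "az": .., "x": .., "y": .., "z": .., "fingers": ..}, ...]. A call has 1 to 8 rows; each row shifts and turns the commanded pose from where the row before left it, along the tool's axes as they then stand; what a row does not reach is not made up. A row lasts 1/10 s, in which the tool goes at most 50 mm and 8.59 degrees, less where a joint would pass 70% of its speed; a pose out of reach is approached as far as the arm can. A call is refused whole if a number of a shift passes 0.05 or a number of a turn 0.15, either way. A call with a gripper value outside its range is refused whole. The fingers move at their own pace and stop on an object; "newtons" is the grip in N (left out, the last holds). Time passes only in rows, so rows that do not move let the fingers close. It gives the time, the measured TCP pose, the force, the opening and the grip force at its end, in the units of the state.
- get_obs(): the state, without advancing time (a new reading comes with each control period).
- imaging.camera(name): name is "side" or "top" or "wrist"; returns the picture (420x560x3 uint8, red, green, blue); there is no depth.
- imaging.calibration(name): a dict with "intrinsics" (3x3 intrinsics, pixels), "k1" (the pictures are not rectified: a ray, as slopes to the right and down, at radius r is drawn at 1 + k1 r^2 times it, then the intrinsics apply), "R" (3x3) and "t" (3): a world point X has camera coordinates R X + t; the wrist camera has in their place "T_tool_cam" (4x4, takes a point from camera to tool coordinates, whose origin is the TCP and whose axes are the flange's). Camera axes: x right, y down, z forward; pixel columns grow to the right and rows downward; lengths in mm; the calibration is good to about 2 mm. A picture is of the moment at which its call begins: read the wrist's pose just before it. calibration takes no time and is no camera call.
- ctrl.close_job(): hands the job in; it is judged then, once.
The state is a dict: "time_s": time; "joint_positions": joint angles; "qvel": joint speeds; "effort": joint torques, N m; "ee_pos": TCP position; "orientation": TCP orientation; "wrist_force": force on the tool from outside, world axes, zero at the start; "torque": the same for the moment, N m; "width": finger opening in mm; "finger_force": force on a finger pad.
Only numpy, scipy, OpenCV 4.12 (cv2) and the standard library are available. Lean on these libraries where they do the work, as an engineer would, in place of code of your own. Each camera call takes 0.05 s, during which the arm holds its last target. There are 200 camera calls.

## Task

Get the agar dish ready for counting: with the fingertips push the dish along the bench, fully home into the nest of the counting stand, and then turn the hinged grid leaf over its spine, like a page, until it lies flat over the dish. Nothing is to be gripped or lifted: only push the dish and push the leaf, do not pinch the leaf between the fingers, do not fling it, and leave the other things on the bench where they are.

Things in the scene. Friction and masses are not known exactly. Their poses are not given: they have to be found in the camera images.
- stand: Fixed aluminium counting stand on the bench. Origin on the bench under the middle of the spine. x runs along the spine, roughly away from the robot (yaw within +-0.3 rad), y to the side where the leaf starts (left seen from the robot), z up. Spine block 150 x 40 mm (x, y), 17 mm high; two hinge knuckles, 29 mm high. Leaf rests on its +y side, dish nest on its -y side.
- rest (a point): Point 116 mm from the spine on the stand's +y side, 19.5 mm up, midway between the rest pads for the leaf. The two rest arms under the leaf, at stand x = +-51 mm, are 14 mm high and reach to y = +124 mm.
- nest (a point): Point on the bench where the dish's centre is when it is fully home: stand frame (0, -75.5, 0) mm. The nest is two rails, inner faces at stand x = +-48 mm, 14 mm high (pads to 20 mm), reaching out to y = -124 mm, and a black stop bar 13 mm high with its face at y = -29.5 mm. No floor: the dish slides on the bench.
- mouth (a point): Middle of the nest's mouth, on the bench: stand frame (0, -155, 0) mm. From the rails' ends two flares, 14 mm high, open to stand x = about +-76 mm here.
- spine (a point): Middle of the hinge axis of the leaf, 24 mm above the bench: stand frame (0, 0, 24) mm.
- leaf_edge (a point): Middle of the leaf's free edge, 128 mm from the hinge axis, halfway through its thickness; moves with the leaf. The leaf is a black frame with a clear rigid window and blue grid lines, 130 mm along the spine, from 10 to 128 mm from the axis, 6 mm thick, solid all over, 90 g.
- grid_leaf (a joint): Leaf angle about the spine, rad: 0 = flat on the rest arms, pi/2 upright, pi = flat over the nest (end stop; underside 21 mm above the bench). It starts partly raised, 0.25 to 0.55. The stiff hinge (friction 0.1 N m, no spring) holds the leaf wherever it is left, so it must be pushed all the way down.
- dish: Loose single round petri dish, tan, shut, 90 mm across, 15 mm high, 14 to 28 g; origin at the centre of its underside. Starts on the bench before the nest's mouth: centre 172 to 205 mm from the spine on the stand's -y side, up to 25 mm either side of the nest's centre line. (The stacks of dishes are not part of the job.)
- counter: Loose white tally counter, 34 x 47 x 49 mm; bystander. Origin at the centre of its underside.
- orange_pen: Loose orange marker pen, 142 mm long; bystander. Origin at the centre of its underside.
- flask: Loose clear culture flask lying flat, 100 x 51 x 23 mm; bystander. Origin at the centre of its underside.
- yellow_dropper: Loose white dropper bottle with yellow cap, 27 mm across, 85 mm high; bystander. Origin at the centre of its underside.

How it is judged (in metres and radians):
On the way, in this order (a step that is already met when the one before it is completed fails the run):
1. the dish is fully home in the nest while the leaf is still on its own side (horizontal distance between dish and nest below 0.007 m and value of joint grid_leaf below 1.2 rad), for 0.2 s.
2. the leaf has been turned past upright (value of joint grid_leaf above 1.7 rad), for 0.1 s.
At the end, for the whole second after the job is handed in: The leaf lies flat over the nest (angle above 3.06 rad, at rest) and the dish lies flat on the bench, at rest, fully home under it (centre within 7 mm of the nest point) (value of joint grid_leaf above 3.06 rad and velocity of joint grid_leaf between -0.05 and 0.05 rad/s and horizontal distance between dish and nest below 0.007 m and height (world z) of dish below 0.004 m and angle between dish's own z axis and vertical below 0.06 rad and linear speed of dish below 0.01 m/s); the robot touches nothing.
It fails at once if the leaf is pinched: the fingers squeeze both of its faces at once (over 8 N on each) (contact force between the fingers and leaf_upper_face above 8 N and contact force between the fingers and leaf_lower_face above 8 N).
It fails at once if the dish is lifted or tipped (over 8 mm, over 0.25 rad) (height (world z) of dish above 0.008 m or angle between dish's own z axis and vertical above 0.25 rad).
It fails at once if the leaf is flung (over 4 rad/s) (velocity of joint grid_leaf above 4 rad/s or velocity of joint grid_leaf below -4 rad/s).
It fails at once if a bystander is moved by more than 15 mm (distance of any of counter, orange_pen, flask, yellow_dropper from where it was at the start of the episode above 0.015 m).
It also fails if it takes over 64 s, if anything falls off the work surface, if the arm or the gripper's body presses on something with over 40 N, if the wrist force passes 120 N, or if a joint passes its speed limit or range.

## Working session

There is one attempt and no reset: what is moved stays moved. The work goes in short steps, Python scripts to look and compute and a tool call to move; the robot and the scene stay as the last step left them, time stands still between calls to the robot, and variables do not carry over. Pictures are saved under pics/ and viewed, at most 10 in all, crops included, and the job is handed in when it is done.

Besides the shell and the picture viewer there is one more tool, called after "Request:" in YAML: its name, and indented under it one key for each argument. play_rows: Moves the arm, as the interface text tells. Its arguments: {"type":"object","properties":{"deltas":{"type":"array","items":{"type":"object","properties":{"ax":{"type":"number"},"ay":{"type":"number"},"az":{"type":"number"},"x":{"type":"number"},"y":{"type":"number"},"z":{"type":"number"},"fingers":{"type":"number"}}}},"newtons":{"type":"number"}},"required":["deltas"]}

```bash
mkdir -p pics; ls; python3 - <<'E'
from bench import get_obs, imaging, ctrl
import cv2, numpy as np
s=get_obs();print(s)
for n in("top","side"):
    im=imaging.camera(n);cv2.imwrite(f"pics/{n}0.png",im[:,:,::-1]);print(n,imaging.calibration(n))
print(imaging.calibration("wrist"))
E
```

```text
pics
{'time_s': 0.0, 'joint_positions': array([-6.74075990e+01,  1.76231801e+01,  8.63848363e+01,  4.46964799e-04,
        7.61115670e+01, -4.21205780e+00]), 'qvel': array([-0.0536124 , -0.02581941,  0.15972037, -0.05197263,  0.01205056,
        0.00088625]), 'effort': array([-1.82752174e-03, -4.57555282e+01, -2.51911139e+01, -6.37266494e-04,
        1.32491844e-02, -2.17182458e-05]), 'ee_pos': array([ 258.99350323, -512.57089597,  230.36562584]), 'orientation': array([[ 8.92551640e-01,  4.50944496e-01, -7.94824287e-04],
       [ 4.50945168e-01, -8.92549568e-01,  1.92986907e-03],
       [ 1.60843760e-04, -2.08092997e-03, -9.99997822e-01]]), 'wrist_force': array([-0.65622576,  0.41566919, -0.40682367]), 'torque': array([-0.01485662, -0.03318501, -0.0008665 ]), 'finger_force': 0.0, 'width': 85.45586884538855}
top {'intrinsics': array([[406.81732026,   0.        , 279.69519601],
       [  0.        , 406.81732026, 212.94732038],
       [  0.        ,   0.        ,   1.        ]]), 'k1': -0.032945775598071235, 'R': array([[-0.02625021, -0.99940504, -0.02237184],
       [-0.98370387,  0.0
[... 396 characters left out ...]
-0.24286013,  0.48555858, -0.83979273],
       [ 0.3326679 , -0.77152561, -0.54229172]]), 't': array([424.49724495, 211.8932913 , 942.0925371 ])}
{'intrinsics': array([[290.52088549,   0.        , 276.1829565 ],
       [  0.        , 290.52088549, 213.06817596],
       [  0.        ,   0.        ,   1.        ]]), 'k1': 0.0005363532667447062, 'T_tool_cam': array([[ 6.07796495e-04, -9.56350762e-01, -2.92220550e-01,
         7.52841817e+01],
       [ 9.99999732e-01,  7.00193405e-04, -2.11601014e-04,
         4.33903730e-01],
       [ 4.06975693e-04, -2.92220343e-01,  9.56350932e-01,
        -1.43010083e+02],
       [ 0.00000000e+00,  0.00000000e+00,  0.00000000e+00,
         1.00000000e+00]])}
```

View pics/top0.png

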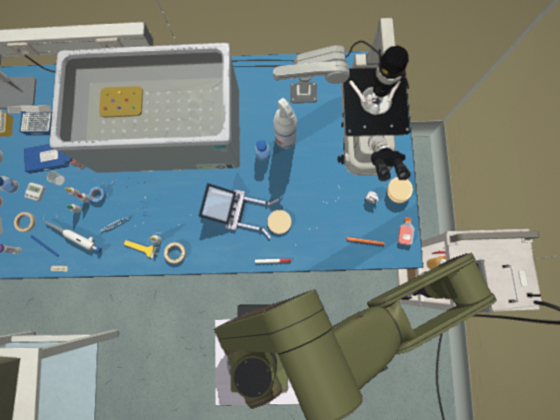

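View pics/side0.png

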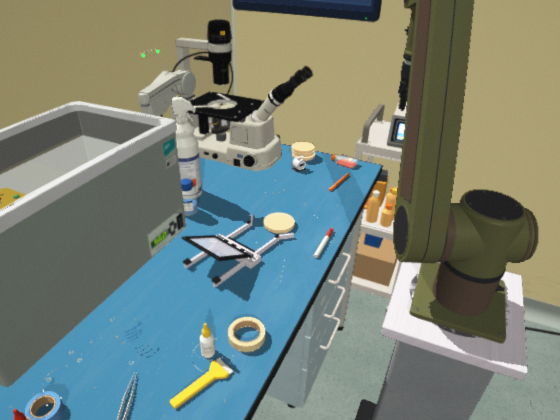

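The top view shows the leaf at about (222,204), the spine near (237,210), rails running to about (268,232) and (278,200), and the dish at (280,222). The side view shows the leaf partly raised. I'll zoom in on both.

```bash
python3 - <<'E'
import cv2, numpy as np
a=cv2.imread("pics/top0.png")[175:250,190:300]
b=cv2.imread("pics/side0.png")[200:290,175:305]
a=cv2.resize(a,None,fx=7,fy=7,interpolation=cv2.INTER_CUBIC)
cv2.imwrite("pics/ta.png",a)
b=cv2.resize(b,None,fx=6,fy=6,interpolation=cv2.INTER_CUBIC)
cv2.imwrite("pics/sb.png",b)
E
```

```text
(no output)
```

View pics/ta.png

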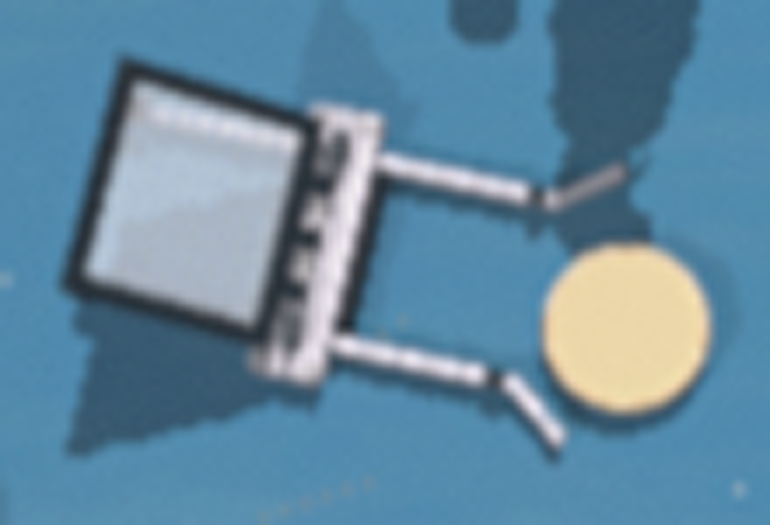

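View pics/sb.png

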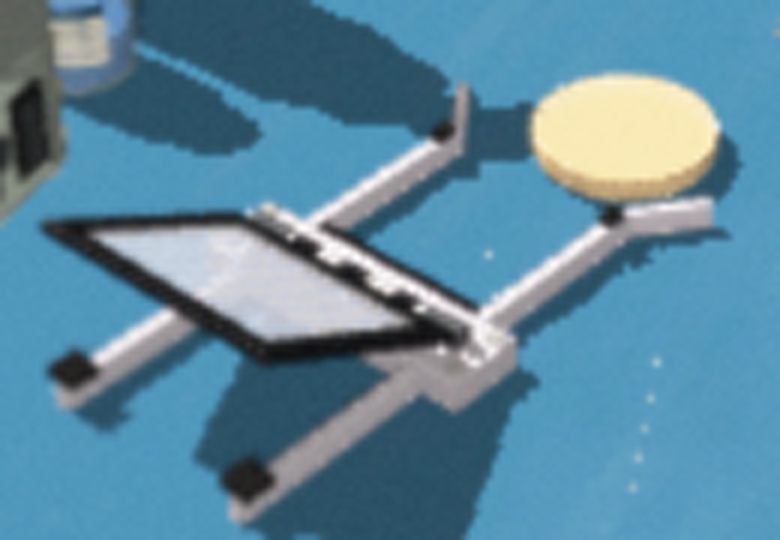

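The zoomed crops resolve the spine block corners, flare tips, leaf free corners (top crop (125,62) and (68,290)) and the dish centre (627,328). I'll fit the stand pose and leaf angle jointly over both views.

```bash
cat > h.py <<'E'
from bench import get_obs, imaging, ctrl
import cv2, numpy as np
from scipy.optimize import least_squares
def proj(n,X,c={}):
    k=c.setdefault(n,imaging.calibration(n))
    p=np.atleast_2d(X)@k["R"].T+k["t"]; p=p[:,:2]/p[:,2:]
    p=p*(1+k["k1"]*(p**2).sum(1))[:,None]; K=k["intrinsics"]
    return p*[K[0,0],K[1,1]]+K[:2,2]
def crop(n,p):
    p=np.array(p,float); s,o=(7,(190,175)) if n=="top" else (6,(175,200))
    return (p+.5)/s-.5+o
def s2w(q,P):
    c,s=np.cos(q[2]),np.sin(q[2]); P=np.atleast_2d(P).astype(float)
    return P@np.array([[c,s,0],[-s,c,0],[0,0,1]])+[q[0],q[1],0]
def leaf(th,x,r=128): return [x,r*np.cos(th),24+r*np.sin(th)]
E
python3 - <<'E'
from h import *
T=[((75,-20,17),(383,112)),((75,20,17),(313,103)),((-75,-20,17),(320,385)),((-75,20,17),(252,372)),((76,-155,14),(625,172)),((-76,-155,14),(558,440)),((51,-120,20),(543,196)),((-51,-120,20),(495,378))]
S=[((76,-155,14),(463,88)),((-76,-155,14),(712,202)),((-75,-20,17),(515,343)),((-75,20,17),(455,385)),((75,20,17),(260,207)),((51,120,19),(72,365)),((-51,120,19),(247,475))]
L={"top":[(65,(125,62)),(-65,(68,290))],"side":[(65,(45,226)),(-65,(265,357))]}
D={"top":(627,328),"side":(625,130)}
def res(v):
    q=v[:3];r=[]
    for n,A in(("top",T),("side",S)):
        r+=[proj(n,s2w(q,a[0]))[0]-crop(n,a[1]) for a in A]
        r+=[proj(n,s2w(q,leaf(v[3],x)))[0]-crop(n,p) for x,p in L[n]]
        r.append(proj(n,[v[4],v[5],15])[0]-crop(n,D[n]))
    return np.array(r)
o=least_squares(lambda v:res(v).ravel(),[550,100,0,.4,550,-50],x_scale=[100,100,.1,.1,100,100],loss="soft_l1")
print(o.x); print(res(o.x).round(1).tolist())
q=o.x; c,s=np.cos(q[2]),np.sin(q[2]); d=q[4:6]-q[:2]; print("dish in stand",c*d[0]+s*d[1],-s*d[0]+c*d[1])
for n in("mouth",(0,-155)),("nest",(0,-75.5)): print(n[0],s2w(q,[*n[1],0]))
np.save("q.npy",q)
E
```

```text
[ 5.57347768e+02  7.96328895e+01 -2.47873378e-01  4.87542355e-01
  5.05092304e+02 -8.61480150e+01]
[[0.5, 1.5], [0.4, 0.6], [0.2, 0.4], [-0.4, -0.1], [0.3, 0.2], [1.0, 0.6], [1.6, 0.8], [2.3, 0.8], [-0.2, -0.4], [-1.0, 0.9], [-0.2, 0.7], [-0.1, -1.5], [-0.3, -0.6], [0.4, -1.3], [-0.1, -0.4], [-9.6, 5.3], [-1.2, 0.8], [-1.5, 0.8], [-1.0, -0.6], [0.3, 0.2], [-0.3, -0.7]]
dish in stand -9.985181230018632 -173.53454424119457
mouth [[519.31961997 -70.62974708   0.        ]]
nest [[538.82437981   6.44044394   0.        ]]
```

```bash
cat >> h.py <<'E'
from scipy.spatial.transform import Rotation as R
q=np.load("q.npy") if __import__("os").path.exists("q.npy") else None
def target(P,tilt,yawoff=0):
    """TCP at stand point P; tool x~stand +y, y~stand +x, tilted (deg) so fingers point to -y"""
    B=np.array([[0,1,0],[1,0,0],[0,0,-1.]]).T
    M=R.from_euler("z",q[2]+yawoff).as_matrix()@B@R.from_euler("y",-tilt,degrees=True).as_matrix()
    return s2w(q,P)[0],M
def now(): o=get_obs(); return np.array(o["ee_pos"]),np.array(o["orientation"])
def w2s(p):
    d=np.array(p)-[q[0],q[1],0]; return R.from_euler("z",-q[2]).apply(d)
def rows(a,b,n):
    """n equal rows from pose a to b"""
    w=R.from_matrix(a[1].T@b[1]).as_rotvec()/n; p,M=a; 
    for i in range(n):
        st=(b[0]-a[0])/n; d=M.T@st/1000   # shift along axes before the row's turn
        print("d",d.round(4),"w",w.round(4)); M=M@R.from_rotvec(w).as_matrix()
E
python3 - <<'E'
from h import *
k=imaging.calibration("top")
def ray(u,v,z=0):
    f=lambda s:proj("top",[s[0],s[1],z])[0]-[u,v]
    return least_squares(f,[550,0]).x.round()
print("incubator",ray(75,165),ray(240,168),"top z150",ray(230,145,150),"dropper",ray(155,240),"pen",ray(273,261),"blue",ray(262,155),"orange",ray(347,238),ray(383,242))
b=target([-10,-250,120],0); print(b); rows(now(),b,10)
E
```

```text
incubator [762. 724.] [727.  61.] top z150 [768.  79.] dropper [452. 390.] pen [360. -60.] blue [777. -26.] orange [ 439. -342.] [ 420. -476.]
(array([ 486.31768167, -160.27277284,  120.        ]), array([[ 0.24534289,  0.96943637,  0.        ],
       [ 0.96943637, -0.24534289,  0.        ],
       [ 0.        ,  0.        , -1.        ]]))
d [ 0.0362 -0.0212  0.0111] w [-0.0002 -0.0001 -0.0855]
d [ 0.0379 -0.018   0.0111] w [-0.0002 -0.0001 -0.0855]
d [ 0.0393 -0.0147  0.0111] w [-0.0002 -0.0001 -0.0855]
d [ 0.0404 -0.0113  0.0111] w [-0.0002 -0.0001 -0.0855]
d [ 0.0412 -0.0078  0.0111] w [-0.0002 -0.0001 -0.0855]
d [ 0.0417 -0.0043  0.0111] w [-0.0002 -0.0001 -0.0855]
d [ 0.0419 -0.0007  0.0111] w [-0.0002 -0.0001 -0.0855]
d [0.0418 0.0029 0.0111] w [-0.0002 -0.0001 -0.0855]
d [0.0414 0.0064 0.0111] w [-0.0002 -0.0001 -0.0855]
d [0.0407 0.0099 0.011 ] w [-0.0002 -0.0001 -0.0855]
```

Request:
play_rows:
  deltas:
    - {"x": 0.036,"y": -0.021,"z": 0.011,"az": -0.0855,"fingers": 135}
    - {"x": 0.038,"y": -0.018,"z": 0.011,"az": -0.0855,"fingers": 135}
    - {"x": 0.039,"y": -0.015,"z": 0.011,"az": -0.0855,"fingers": 135}
    - {"x": 0.04,"y": -0.011,"z": 0.011,"az": -0.0855,"fingers": 135}
    - {"x": 0.041,"y": -0.008,"z": 0.011,"az": -0.0855,"fingers": 135}
  newtons: 40

```text
invalid input
```

Request:
play_rows:
  deltas:
    - {"x": 0.042,"y": -0.004,"z": 0.011,"az": -0.0855,"fingers": 135}
    - {"x": 0.042,"y": -0.001,"z": 0.011,"az": -0.0855,"fingers": 135}
    - {"x": 0.042,"y": 0.003,"z": 0.011,"az": -0.0855,"fingers": 135}
    - {"x": 0.041,"y": 0.006,"z": 0.011,"az": -0.0855,"fingers": 135}
    - {"x": 0.041,"y": 0.01,"z": 0.011,"az": -0.0855,"fingers": 135}
    - {"fingers": 135}
    - {"fingers": 135}

```text
invalid input
```

```bash
python3 - <<'E'
from h import *
a=now();o=get_obs();print(o["time_s"],a[0],w2s(a[0]),o["width"],o["wrist_force"]);rows(a,target([-10,-250,3],0),1)
im=imaging.camera("wrist");cv2.imwrite("pics/w1.png",im[:,:,::-1])
E
```

```text
0.1 [ 259.01845393 -512.64340115  230.46255658] [-143.90050843 -647.36715072  230.46255658] 85.11266596131365 [0.19171481 0.38925556 0.17112253]
d [ 0.3617 -0.2116  0.2279] w [-0.0017 -0.001  -0.8552]
```

View pics/w1.png

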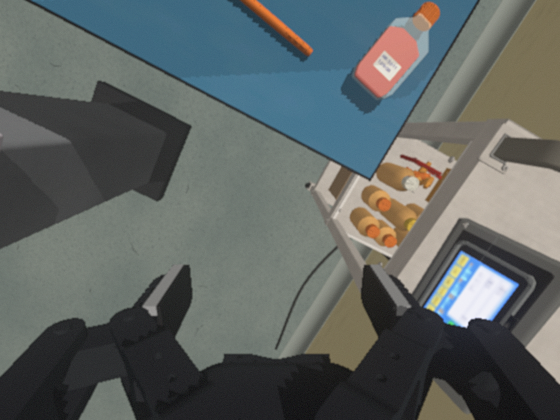

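The move was refused and the arm hasn't left the start: the wrist picture shows the bench edge and the open fingers at about (165,300) and (385,300). The rows may need every key, so I'll retry with one complete row.

Request:
play_rows:
  deltas:
    - {"ax": 0,"ay": 0,"az": -0.0855,"x": 0.036,"y": -0.021,"z": 0.011,"fingers": 135}

```text
time_s: 0.25
ee_pos: [281.2, -482.9, 221.1]
orientation: [[0.852, 0.523, 0.001], [0.523, -0.852, -0.006], [-0.003, 0.006, -1.0]]
wrist_force: [1.7, 0.5, 0.3]
width: 72.9
finger_force: 0.0
```

Request:
play_rows:
  deltas:
    - {"ax": 0,"ay": 0,"x": 0.038,"y": -0.018,"z": 0.011,"az": -0.0855,"fingers": 135}
    - {"ax": 0,"ay": 0,"x": 0.039,"y": -0.015,"z": 0.011,"az": -0.0855,"fingers": 135}
    - {"ax": 0,"ay": 0,"x": 0.04,"y": -0.011,"z": 0.011,"az": -0.0855,"fingers": 135}
    - {"ax": 0,"ay": 0,"x": 0.041,"y": -0.008,"z": 0.011,"az": -0.0855,"fingers": 135}

```text
time_s: 0.65
ee_pos: [372.8, -336.3, 175.8]
orientation: [[0.623, 0.782, -0.0], [0.782, -0.623, 0.0], [0.0, -0.0, -1.0]]
wrist_force: [0.4, 0.0, 0.4]
width: 39.8
finger_force: 0.0
```

Request:
play_rows:
  deltas:
    - {"ax": 0,"ay": 0,"x": 0.042,"y": -0.004,"z": 0.011,"az": -0.0855,"fingers": 135}
    - {"ax": 0,"ay": 0,"x": 0.042,"y": -0.001,"z": 0.011,"az": -0.0855,"fingers": 135}
    - {"ax": 0,"ay": 0,"x": 0.042,"y": 0.003,"z": 0.011,"az": -0.0855,"fingers": 135}
    - {"ax": 0,"ay": 0,"x": 0.041,"y": 0.006,"z": 0.011,"az": -0.0855,"fingers": 135}
    - {"ax": 0,"ay": 0,"x": 0.041,"y": 0.01,"z": 0.011,"az": -0.0855,"fingers": 135}
    - {"ax": 0,"ay": 0,"az": 0,"x": 0,"y": 0,"z": 0,"fingers": 135}
    - {"ax": 0,"ay": 0,"az": 0,"x": 0,"y": 0,"z": 0,"fingers": 135}

```text
time_s: 1.35
ee_pos: [485.8, -160.3, 120.8]
orientation: [[0.243, 0.97, -0.002], [0.97, -0.243, 0.0], [-0.0, -0.002, -1.0]]
wrist_force: [-0.2, -0.2, -0.2]
width: 40.3
finger_force: 0.0
```

```bash
python3 - <<'E'
from h import *
a=now();o=get_obs();print(o["time_s"],a[0],w2s(a[0]),o["width"],o["wrist_force"]);rows(a,target([-10,-250,3],0),1)
im=imaging.camera("wrist");cv2.imwrite("pics/w2.png",im[:,:,::-1])
E
```

```text
1.35 [ 485.84664468 -160.28153041  120.79073454] [ -10.45449178 -250.12405548  120.79073454] 40.29716678661415 [-0.1897166  -0.18243544 -0.21373235]
d [0.0002 0.0006 0.1178] w [-0.0015  0.0003  0.0021]
```

View pics/w2.png

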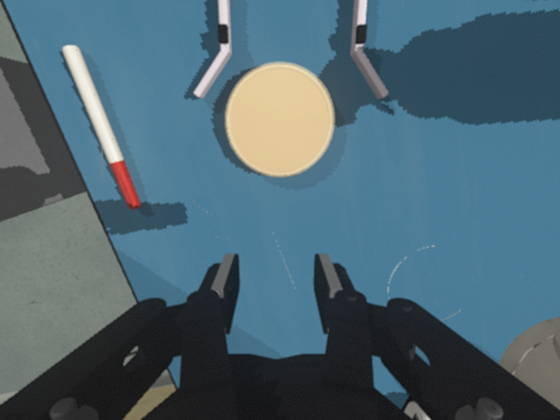

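The wrist view shows the dish centred at (280,119), pads at (224,35) and (361,35), and flare tips at (199,95) and (383,95). I'll check these against the stand fit.

```bash
cat >> h.py <<'E'
def wray(u,v,z,pose):
    k=imaging.calibration("wrist");K=k["intrinsics"]
    d=np.array([(u-K[0,2])/K[0,0],(v-K[1,2])/K[1,1],1]);T=k["T_tool_cam"]
    d=pose[1]@T[:3,:3]@d; c=pose[1]@T[:3,3]+pose[0]
    return w2s(c+d*(z-c[2])/d[2])
E
python3 - <<'E'
from h import *
a=now()
for n,u,v,z in(("dish",280,119,15),("padL",224,35,20),("padR",361,35,20),("flL",199,95,14),("flR",383,95,14)): print(n,wray(u,v,z,a).round(1))
E
```

```text
dish [  -6.6 -172.3   15. ]
padL [ -48.4 -113.2   20. ]
padR [  53.  -113.1   20. ]
flL [ -71.6 -154.    14. ]
flR [  75.8 -153.9   14. ]
```

```bash
python3 - <<'E'
from h import *
p=s2w(q,[2,1,0])[0]; q[:2]=p[:2]; np.save("q.npy",q); a=now(); print(w2s(a[0])); rows(a,target([-9,-250,3],0),1)
E
```

```text
[ -12.39131535 -252.10820322  121.13976411]
d [0.0022 0.0035 0.1181] w [-0.0008  0.0005  0.0004]
```

Request:
play_rows:
  deltas:
    - {"ax": 0,"ay": 0,"az": 0,"x": 0,"y": 0.0035,"z": 0.03,"fingers": 135}
    - {"ax": 0,"ay": 0,"az": 0,"x": 0,"y": 0,"z": 0.03,"fingers": 135}
    - {"ax": 0,"ay": 0,"az": 0,"x": 0,"y": 0,"z": 0.03,"fingers": 135}
    - {"ax": 0,"ay": 0,"az": 0,"x": 0,"y": 0,"z": 0.018,"fingers": 135}
    - {"ax": 0,"ay": 0,"az": 0,"x": 0,"y": 0,"z": 0.009,"fingers": 135}
    - {"ax": 0,"ay": 0,"az": 0,"x": 0,"y": 0,"z": 0,"fingers": 135}
    - {"ax": 0,"ay": 0,"az": 0,"x": 0,"y": 0,"z": 0,"fingers": 135}

```text
time_s: 2.1
ee_pos: [489.7, -163.1, 5.0]
orientation: [[0.247, 0.969, 0.001], [0.969, -0.247, -0.001], [-0.0, 0.001, -1.0]]
wrist_force: [-0.0, 0.1, 0.2]
width: 40.4
finger_force: 0.0
```

```bash
python3 - <<'E'
from h import *
a=now(); print(w2s(a[0]),get_obs()["wrist_force"]); rows(a,target([-9,-222,3],0),1)
E
```

```text
[  -8.03171584 -252.9100777     5.01318854] [-0.01781858  0.05046868  0.21758636]
d [ 0.0309 -0.001   0.002 ] w [ 0.0012  0.0003 -0.0015]
```

Request:
play_rows:
  deltas:
    - {"ax": 0,"ay": 0,"az": 0,"x": 0.01,"y": 0,"z": 0.002,"fingers": 135}
    - {"ax": 0,"ay": 0,"az": 0,"x": 0.01,"y": -0.001,"z": 0,"fingers": 135}
    - {"ax": 0,"ay": 0,"az": 0,"x": 0.005,"y": 0,"z": 0,"fingers": 135}
    - {"ax": 0,"ay": 0,"az": 0,"x": 0.005,"y": 0,"z": 0,"fingers": 135}
    - {"ax": 0,"ay": 0,"az": 0,"x": 0.006,"y": 0.001,"z": 0,"fingers": 135}
    - {"ax": 0,"ay": 0,"az": 0,"x": 0.007,"y": 0.002,"z": 0,"fingers": 135}
    - {"ax": 0,"ay": 0,"az": 0,"x": 0.007,"y": 0.002,"z": 0,"fingers": 135}
    - {"ax": 0,"ay": 0,"az": 0,"x": 0.007,"y": 0.002,"z": 0,"fingers": 135}

```text
time_s: 2.9
ee_pos: [509.6, -107.7, 2.3]
orientation: [[0.245, 0.969, 0.0], [0.969, -0.245, -0.0], [-0.0, 0.0, -1.0]]
wrist_force: [-0.1, -1.0, -0.3]
width: 40.2
finger_force: 0.1
```

Request:
play_rows:
  deltas:
    - {"ax": 0,"ay": 0,"az": 0,"x": 0.008,"y": 0.0015,"z": 0,"fingers": 135}
    - {"ax": 0,"ay": 0,"az": 0,"x": 0.008,"y": 0,"z": 0,"fingers": 135}
    - {"ax": 0,"ay": 0,"az": 0,"x": 0.008,"y": 0,"z": 0,"fingers": 135}
    - {"ax": 0,"ay": 0,"az": 0,"x": 0.008,"y": 0,"z": 0,"fingers": 135}
    - {"ax": 0,"ay": 0,"az": 0,"x": 0.008,"y": 0,"z": 0,"fingers": 135}

```text
time_s: 3.4
ee_pos: [520.4, -69.2, 2.3]
orientation: [[0.245, 0.969, -0.0], [0.969, -0.245, 0.0], [-0.0, -0.0, -1.0]]
wrist_force: [-0.1, 0.1, 0.0]
width: 40.1
finger_force: 0.1
```

```bash
python3 - <<'E'
from h import *
a=now(); print(w2s(a[0]),get_obs()["wrist_force"]); rows(a,target([0,-125.8,3],0),1)
im=imaging.camera("wrist");cv2.imwrite("pics/w3.png",im[:,:,::-1])
E
```

```text
[  -1.30567985 -154.31088946    2.26369624] [-0.14671153  0.13747446  0.03112929]
d [ 0.0285  0.0013 -0.0007] w [-0.0003  0.     -0.0001]
```

View pics/w3.png

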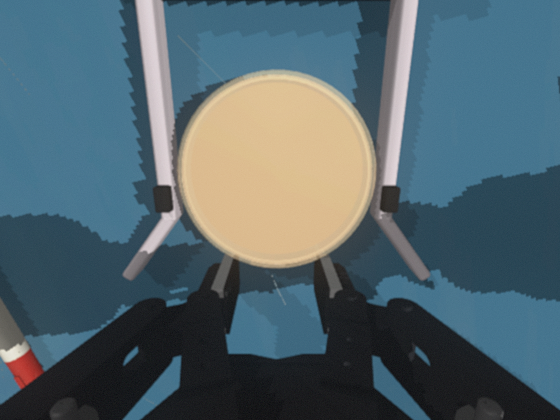

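The dish at (277,168) is centred between the rails (inner edges about 173 and 382) with both fingertips against it. I'll push it home.

Request:
play_rows:
  deltas:
    - {"ax": 0,"ay": 0,"az": 0,"x": 0.007,"y": 0.001,"z": 0,"fingers": 135}
    - {"ax": 0,"ay": 0,"az": 0,"x": 0.007,"y": 0,"z": 0,"fingers": 135}
    - {"ax": 0,"ay": 0,"az": 0,"x": 0.006,"y": 0,"z": 0,"fingers": 135}
    - {"ax": 0,"ay": 0,"az": 0,"x": 0.004,"y": 0,"z": 0,"fingers": 135}
    - {"ax": 0,"ay": 0,"az": 0,"x": 0.002,"y": 0,"z": 0,"fingers": 135}
    - {"ax": 0,"ay": 0,"az": 0,"x": 0.0,"y": 0,"z": 0,"fingers": 135}

```text
time_s: 4.05
ee_pos: [527.8, -44.7, 2.3]
orientation: [[0.245, 0.969, -0.0], [0.969, -0.245, -0.0], [-0.0, -0.0, -1.0]]
wrist_force: [-0.2, -0.6, -0.3]
width: 40.0
finger_force: 0.0
```

Request:
play_rows:
  deltas:
    - {"ax": 0,"ay": 0,"az": 0,"x": 0.002,"y": 0,"z": 0,"fingers": 135}
    - {"ax": 0,"ay": 0,"az": 0,"x": 0.001,"y": 0,"z": 0,"fingers": 135}

```text
time_s: 4.25
ee_pos: [528.5, -42.1, 2.3]
orientation: [[0.246, 0.969, -0.0], [0.969, -0.246, 0.0], [-0.0, -0.0, -1.0]]
wrist_force: [-0.4, 0.3, -1.2]
width: 39.9
finger_force: 0.0
```

```bash
python3 - <<'E'
from h import *
a=now(); print(w2s(a[0]),get_obs()["wrist_force"])
im=imaging.camera("wrist");cv2.imwrite("pics/w4.png",im[:,:,::-1])
E
```

```text
[  -0.12725915 -126.05762782    2.30764033] [-0.42910152  0.34334312 -1.17287182]
```

View pics/w4.png

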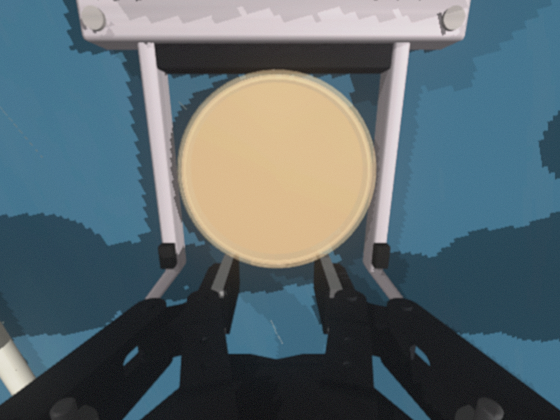

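The dish's far rim at row 70 is practically at the stop bar's face (row 72). I'll nudge in small steps until I feel contact.

Request:
play_rows:
  deltas:
    - {"ax": 0,"ay": 0,"az": 0,"x": 0.001,"y": 0,"z": 0,"fingers": 135}
    - {"ax": 0,"ay": 0,"az": 0,"x": 0.001,"y": 0,"z": 0,"fingers": 135}
    - {"ax": 0,"ay": 0,"az": 0,"x": 0,"y": 0,"z": 0,"fingers": 135}

```text
time_s: 4.6
ee_pos: [528.7, -41.2, 2.3]
orientation: [[0.245, 0.97, -0.001], [0.97, -0.245, -0.002], [-0.002, -0.0, -1.0]]
wrist_force: [-0.7, -5.1, 0.1]
width: 40.3
finger_force: 2.3
```

Request:
play_rows:
  deltas:
    - {"ax": 0,"ay": 0,"az": 0,"x": 0.001,"y": 0,"z": 0,"fingers": 135}
    - {"ax": 0,"ay": 0,"az": 0,"x": 0,"y": 0,"z": 0,"fingers": 135}

```text
time_s: 4.8
ee_pos: [528.7, -41.0, 2.3]
orientation: [[0.244, 0.97, -0.001], [0.97, -0.244, -0.003], [-0.003, -0.0, -1.0]]
wrist_force: [-2.3, -9.1, 1.1]
width: 40.4
finger_force: 3.7
```

The dish is home: force built to 9 N with no more travel. I'll back off, lift, and plan the move to the leaf side.

Request:
play_rows:
  deltas:
    - {"ax": 0,"ay": 0,"az": 0,"x": -0.01,"y": 0,"z": 0,"fingers": 135}
    - {"ax": 0,"ay": 0,"az": 0,"x": -0.015,"y": 0,"z": 0,"fingers": 135}
    - {"ax": 0,"ay": 0,"az": 0,"x": -0.01,"y": 0,"z": -0.03,"fingers": 135}
    - {"ax": 0,"ay": 0,"az": 0,"x": 0,"y": 0,"z": -0.045,"fingers": 255}
    - {"ax": 0,"ay": 0,"az": 0,"x": 0,"y": 0,"z": -0.045,"fingers": 255}
    - {"ax": 0,"ay": 0,"az": 0,"x": 0,"y": 0,"z": -0.045,"fingers": 255}
    - {"ax": 0,"ay": 0,"az": 0,"x": 0,"y": 0,"z": -0.045,"fingers": 255}
    - {"ax": 0,"ay": 0,"az": 0,"x": 0,"y": 0,"z": 0,"fingers": 255}

```text
time_s: 5.6
ee_pos: [524.9, -74.6, 219.1]
orientation: [[0.246, 0.969, 0.014], [0.969, -0.246, -0.003], [0.001, 0.014, -1.0]]
wrist_force: [1.6, 0.5, 0.5]
width: 0.4
finger_force: 0.0
```

```bash
python3 - <<'E'
from h import *
a=now(); print(w2s(a[0]))
b=target([0,192,215],0);c=target([0,192,134],40)
rows(a,b,8);print();rows(b,c,6);print(c)
im=imaging.camera("top");cv2.imwrite("pics/t2.png",im[:,:,::-1])
E
```

```text
[   4.36231362 -158.53394821  219.14329052]
d [ 0.0438 -0.0006  0.0005] w [ 0.0017 -0.0001 -0.0001]
d [ 0.0438 -0.0006  0.0005] w [ 0.0017 -0.0001 -0.0001]
d [ 0.0438 -0.0006  0.0005] w [ 0.0017 -0.0001 -0.0001]
d [ 0.0438 -0.0006  0.0005] w [ 0.0017 -0.0001 -0.0001]
d [ 0.0438 -0.0006  0.0005] w [ 0.0017 -0.0001 -0.0001]
d [ 0.0438 -0.0006  0.0005] w [ 0.0017 -0.0001 -0.0001]
d [ 0.0438 -0.0006  0.0005] w [ 0.0017 -0.0001 -0.0001]
d [ 0.0438 -0.0006  0.0005] w [ 0.0017 -0.0001 -0.0001]

d [0.     0.     0.0135] w [ 0.     -0.1164  0.    ]
d [0.0016 0.     0.0134] w [ 0.     -0.1164  0.    ]
d [0.0031 0.     0.0131] w [ 0.     -0.1164  0.    ]
d [0.0046 0.     0.0127] w [ 0.     -0.1164  0.    ]
d [0.0061 0.     0.0121] w [ 0.     -0.1164  0.    ]
d [0.0074 0.     0.0113] w [ 0.     -0.1164  0.    ]
(array([606.63781879, 266.24342217, 134.        ]), array([[ 0.18794356,  0.96943637, -0.15770337],
       [ 0.74263134, -0.24534289, -0.62314168],
       [-0.64278761,  0.        , -0.76604444]]))
```

Request:
play_rows:
  deltas:
    - {"ax": 0,"ay": 0,"az": 0,"x": 0.044,"y": 0,"z": 0,"fingers": 255}
    - {"ax": 0,"ay": 0,"az": 0,"x": 0.044,"y": -0.001,"z": 0,"fingers": 255}
    - {"ax": 0,"ay": 0,"az": 0,"x": 0.044,"y": -0.001,"z": 0,"fingers": 255}
    - {"ax": 0,"ay": 0,"az": 0,"x": 0.044,"y": 0,"z": 0,"fingers": 255}
    - {"ax": 0,"ay": 0,"az": 0,"x": 0.044,"y": -0.001,"z": 0,"fingers": 255}
    - {"ax": 0,"ay": 0,"az": 0,"x": 0.044,"y": -0.001,"z": 0,"fingers": 255}
    - {"ax": 0,"ay": 0,"az": 0,"x": 0.044,"y": 0,"z": 0,"fingers": 255}
    - {"ax": 0,"ay": 0,"az": 0,"x": 0.044,"y": 0,"z": 0,"fingers": 255}

```text
time_s: 6.45
ee_pos: [602.4, 270.0, 209.9]
orientation: [[0.246, 0.969, -0.004], [0.969, -0.246, -0.001], [-0.002, -0.003, -1.0]]
wrist_force: [-0.2, -0.5, -0.1]
width: 0.3
finger_force: 0.0
```

Request:
play_rows:
  deltas:
    - {"ax": 0,"ay": -0.1164,"az": 0,"x": 0,"y": 0,"z": 0.0135,"fingers": 255}
    - {"ax": 0,"ay": -0.1164,"az": 0,"x": 0.0015,"y": 0,"z": 0.0135,"fingers": 255}
    - {"ax": 0,"ay": -0.1164,"az": 0,"x": 0.003,"y": 0,"z": 0.013,"fingers": 255}
    - {"ax": 0,"ay": -0.1164,"az": 0,"x": 0.0045,"y": 0,"z": 0.0125,"fingers": 255}
    - {"ax": 0,"ay": -0.1164,"az": 0,"x": 0.006,"y": 0,"z": 0.012,"fingers": 255}
    - {"ax": 0,"ay": -0.1164,"az": 0,"x": 0.0075,"y": 0,"z": 0.011,"fingers": 255}
    - {"ax": 0,"ay": 0,"az": 0,"x": 0,"y": 0,"z": 0,"fingers": 255}
    - {"ax": 0,"ay": 0,"az": 0,"x": 0,"y": 0,"z": 0,"fingers": 255}

```text
time_s: 7.25
ee_pos: [602.2, 268.5, 128.9]
orientation: [[0.184, 0.97, -0.161], [0.742, -0.245, -0.624], [-0.645, -0.004, -0.764]]
wrist_force: [0.6, -0.3, 0.5]
width: -0.1
finger_force: 0.0
```

```bash
python3 - <<'E'
from h import *
a=now(); o=get_obs();print(w2s(a[0]),a[1].round(3),o["joint_positions"],o["wrist_force"])
rows(a,target([0,114.6,42],40),1)
A=cv2.imread("pics/t2.png")[150:275,180:320];im=imaging.camera("side")[:,:,::-1]
B=im[90:340,140:420]
cv2.imwrite("pics/v5.png",np.hstack([cv2.resize(A,(392,350)),cv2.resize(B,(392,350))]))
E
```

```text
[ -4.85876747 193.14134574 128.91401628] [[ 0.184  0.97  -0.161]
 [ 0.742 -0.245 -0.624]
 [-0.645 -0.004 -0.764]] [ 34.1642032   45.90332467  61.60276541 -25.9794396  103.39599618
  49.22951777] [ 0.61299202 -0.26522533  0.49295941]
d [-0.004   0.0052  0.1171] w [-0.0031  0.0027  0.0032]
```

View pics/v5.png

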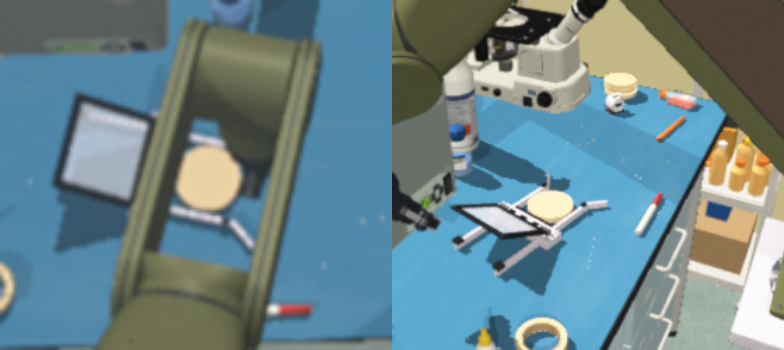

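The composite shows the dish in the nest at left (208,178), the leaf unmoved, and the closed fingertips at (430,222) outside the leaf's free edge. I'll slide under the edge now.

Request:
play_rows:
  deltas:
    - {"ax": 0,"ay": 0,"az": 0,"x": 0,"y": 0.002,"z": 0.03,"fingers": 255}
    - {"ax": 0,"ay": 0,"az": 0,"x": 0,"y": 0.002,"z": 0.03,"fingers": 255}
    - {"ax": 0,"ay": 0,"az": 0,"x": 0,"y": 0,"z": 0.025,"fingers": 255}
    - {"ax": 0,"ay": 0,"az": 0,"x": 0,"y": 0,"z": 0.02,"fingers": 255}
    - {"ax": 0,"ay": 0,"az": 0,"x": 0,"y": 0,"z": 0.012,"fingers": 255}
    - {"ax": 0,"ay": 0,"az": 0,"x": 0,"y": 0,"z": 0,"fingers": 255}
    - {"ax": 0,"ay": 0,"az": 0,"x": 0,"y": 0,"z": 0,"fingers": 255}

```text
time_s: 8.0
ee_pos: [586.1, 194.2, 43.5]
orientation: [[0.187, 0.969, -0.16], [0.742, -0.246, -0.623], [-0.643, -0.002, -0.766]]
wrist_force: [-0.2, 0.6, -0.6]
width: -0.1
finger_force: 0.0
```

```bash
python3 - <<'E'
from h import *
a=now(); o=get_obs();print(w2s(a[0]),o["wrist_force"])
im=imaging.camera("side")[:,:,::-1]
cv2.imwrite("pics/v6.png",cv2.resize(im[150:300,130:330],(800,600),interpolation=cv2.INTER_CUBIC))
E
```

```text
[ -2.20030023 117.084568    43.49351358] [-0.17573758  0.58367113 -0.60062858]
```

View pics/v6.png

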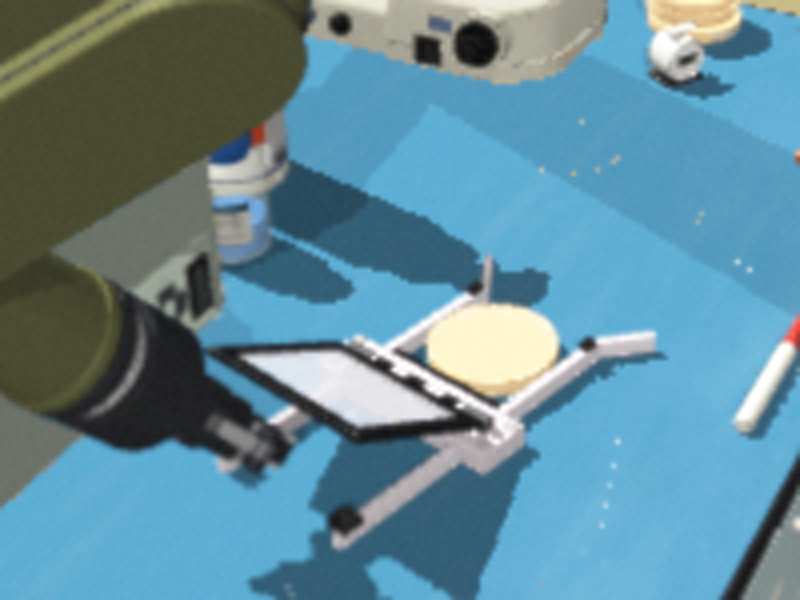

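The fingertips at (265,455) sit just under the middle of the leaf's free edge, with no contact yet. I'll plan the arc.

```bash
cat >> h.py <<'E'
def arc(td):
    t=np.radians(td); a=np.interp(td,[28,40,78],[40,38,0]); ar=np.radians(a)
    u=np.array([np.sin(ar),np.cos(ar)]); n=np.array([-np.cos(ar),np.sin(ar)])
    s=np.interp(td,[28,78],[30,25])
    r=128 if td<=90 else 103
    P=np.array([r*np.cos(t)+3*np.sin(t),24+r*np.sin(t)-3*np.cos(t)])
    T=P-11*n-(s*u if td<=90 else 0)
    return target([-2,*T],a)
def plan(ts):
    a=now(); p0,M0=a; o=get_obs(); print(o["time_s"],"at",w2s(p0).round(1),"F",o["wrist_force"].round(1))
    for td in ts:
        p,M=arc(td); w=R.from_matrix(M0.T@M).as_rotvec(); d=M0.T@(p-p0)/1000
        print(td,"d",d.round(4),"w",w.round(3),"tcp",w2s(p).round(0)); p0,M0=p,M
E
python3 - <<'E'
from h import *
plan([26,28,31,34,37,40,43,46])
E
```

```text
8.05 at [ -2.1 117.4  43.3] F [0.2 0.6 0.2]
26 d [-0.0117  0.0001  0.0046] w [-0.002  0.001  0.001] tcp [ -2. 106.  47.]
28 d [-0.0041  0.     -0.0018] w [0. 0. 0.] tcp [ -2. 104.  51.]
31 d [-0.006   0.     -0.0029] w [-0.     0.009  0.   ] tcp [ -2. 101.  57.]
34 d [-0.0061 -0.     -0.0026] w [ 0.     0.009 -0.   ] tcp [-2. 98. 63.]
37 d [-0.0062  0.     -0.0023] w [-0.     0.009 -0.   ] tcp [-2. 95. 69.]
40 d [-0.0062  0.     -0.0021] w [0.    0.009 0.   ] tcp [-2. 91. 75.]
43 d [-0.0051 -0.     -0.0023] w [ 0.     0.052 -0.   ] tcp [-2. 88. 79.]
46 d [-0.0051  0.     -0.0023] w [-0.     0.052  0.   ] tcp [-2. 85. 84.]
```

Request:
play_rows:
  deltas:
    - {"ax": 0,"ay": 0,"az": 0,"x": -0.006,"y": 0,"z": 0.002,"fingers": 255}
    - {"ax": 0,"ay": 0,"az": 0,"x": -0.006,"y": 0,"z": 0.002,"fingers": 255}
    - {"ax": 0,"ay": 0,"az": 0,"x": -0.004,"y": 0,"z": -0.002,"fingers": 255}
    - {"ax": 0,"ay": 0.009,"az": 0,"x": -0.006,"y": 0,"z": -0.003,"fingers": 255}
    - {"ax": 0,"ay": 0.009,"az": 0,"x": -0.006,"y": 0,"z": -0.0025,"fingers": 255}
    - {"ax": 0,"ay": 0.009,"az": 0,"x": -0.006,"y": 0,"z": -0.0025,"fingers": 255}

```text
time_s: 8.65
ee_pos: [583.9, 173.6, 69.2]
orientation: [[0.193, 0.969, -0.152], [0.76, -0.246, -0.602], [-0.621, 0.001, -0.784]]
wrist_force: [0.4, 0.2, -1.0]
width: 0.3
finger_force: 0.6
```

```bash
python3 - <<'E'
from h import *
plan([40,43,46,49,52,55,58,61])
E
```

```text
8.65 at [ 0.7 96.6 69.2] F [ 0.4  0.2 -1. ]
40 d [-0.0078 -0.0027 -0.0006] w [ 0.001  0.006 -0.001] tcp [-2. 91. 75.]
43 d [-0.0051 -0.     -0.0023] w [ 0.     0.052 -0.   ] tcp [-2. 88. 79.]
46 d [-0.0051  0.     -0.0023] w [-0.     0.052  0.   ] tcp [-2. 85. 84.]
49 d [-0.0051 -0.     -0.0023] w [ 0.     0.052 -0.   ] tcp [-2. 82. 89.]
52 d [-0.0051 -0.     -0.0023] w [-0.     0.052 -0.   ] tcp [-2. 79. 93.]
55 d [-0.0051  0.     -0.0023] w [0.    0.052 0.   ] tcp [-2. 75. 98.]
58 d [-0.0052  0.     -0.0023] w [-0.     0.052  0.   ] tcp [ -2.  71. 102.]
61 d [-0.0052  0.     -0.0023] w [0.    0.052 0.   ] tcp [ -2.  67. 106.]
```

Request:
play_rows:
  deltas:
    - {"ax": 0,"ay": 0.006,"az": 0,"x": -0.0075,"y": -0.002,"z": -0.001,"fingers": 255}
    - {"ax": 0,"ay": 0.052,"az": 0,"x": -0.005,"y": 0,"z": -0.0025,"fingers": 255}
    - {"ax": 0,"ay": 0.052,"az": 0,"x": -0.005,"y": 0,"z": -0.0025,"fingers": 255}
    - {"ax": 0,"ay": 0.052,"az": 0,"x": -0.005,"y": 0,"z": -0.0025,"fingers": 255}
    - {"ax": 0,"ay": 0.052,"az": 0,"x": -0.005,"y": 0,"z": -0.0025,"fingers": 255}
    - {"ax": 0,"ay": 0.052,"az": 0,"x": -0.005,"y": 0,"z": -0.0025,"fingers": 255}
    - {"ax": 0,"ay": 0.052,"az": 0,"x": -0.005,"y": 0,"z": -0.0025,"fingers": 255}
    - {"ax": 0,"ay": 0.052,"az": 0,"x": -0.005,"y": 0,"z": -0.0025,"fingers": 255}

```text
time_s: 9.45
ee_pos: [573.8, 147.5, 107.0]
orientation: [[0.235, 0.969, -0.072], [0.926, -0.246, -0.286], [-0.295, -0.0, -0.956]]
wrist_force: [0.3, 1.1, -1.0]
width: 0.0
finger_force: 0.5
```

```bash
python3 - <<'E'
from h import *
plan([64,67,70,73,76,79,82,85])
E
```

```text
9.45 at [ -2.7  68.8 107. ] F [ 0.3  1.1 -1. ]
64 d [-0.0062  0.0007 -0.0006] w [-0.     0.055 -0.   ] tcp [ -2.  63. 109.]
67 d [-0.0052  0.     -0.0023] w [0.    0.052 0.   ] tcp [ -2.  59. 113.]
70 d [-0.0052  0.     -0.0023] w [-0.     0.052 -0.   ] tcp [ -2.  54. 116.]
73 d [-0.0052 -0.     -0.0023] w [-0.     0.052  0.   ] tcp [ -2.  49. 119.]
76 d [-0.0053 -0.     -0.0023] w [-0.     0.052 -0.   ] tcp [ -2.  44. 122.]
79 d [-0.0057  0.     -0.002 ] w [-0.     0.035 -0.   ] tcp [ -2.  38. 124.]
82 d [-0.0066 -0.     -0.0013] w [0. 0. 0.] tcp [ -2.  32. 125.]
85 d [-0.0066 -0.     -0.0009] w [0. 0. 0.] tcp [ -2.  25. 126.]
```

Contact is holding (reaction about 1.5 N).

Request:
play_rows:
  deltas:
    - {"ax": 0,"ay": 0.055,"az": 0,"x": -0.006,"y": 0.001,"z": -0.0005,"fingers": 255}
    - {"ax": 0,"ay": 0.052,"az": 0,"x": -0.005,"y": 0,"z": -0.0025,"fingers": 255}
    - {"ax": 0,"ay": 0.052,"az": 0,"x": -0.005,"y": 0,"z": -0.0025,"fingers": 255}
    - {"ax": 0,"ay": 0.052,"az": 0,"x": -0.005,"y": 0,"z": -0.0025,"fingers": 255}
    - {"ax": 0,"ay": 0.052,"az": 0,"x": -0.0055,"y": 0,"z": -0.0025,"fingers": 255}
    - {"ax": 0,"ay": 0.035,"az": 0,"x": -0.0055,"y": 0,"z": -0.002,"fingers": 255}
    - {"ax": 0,"ay": 0,"az": 0,"x": -0.0065,"y": 0,"z": -0.0015,"fingers": 255}
    - {"ax": 0,"ay": 0,"az": 0,"x": -0.0065,"y": 0,"z": -0.001,"fingers": 255}

```text
time_s: 10.25
ee_pos: [564.2, 105.6, 127.0]
orientation: [[0.246, 0.969, -0.001], [0.969, -0.246, -0.004], [-0.004, -0.0, -1.0]]
wrist_force: [-0.7, 0.6, 0.1]
width: 0.2
finger_force: 0.5
```

```bash
python3 - <<'E'
from h import *
plan([88,92,96,100,104,108,112,116])
E
```

```text
10.25 at [ -1.7  25.9 127. ] F [-0.7  0.6  0.1]
88 d [-0.0074 -0.0003  0.0002] w [-0.     0.004 -0.001] tcp [ -2.  18. 127.]
92 d [-0.0081 -0.     -0.0002] w [0. 0. 0.] tcp [ -2.  10. 127.]
96 d [-0.0072  0.      0.0003] w [0. 0. 0.] tcp [ -2.   3. 127.]
100 d [-0.0071 -0.      0.0008] w [0. 0. 0.] tcp [ -2.  -4. 126.]
104 d [-0.0071  0.      0.0013] w [0. 0. 0.] tcp [ -2. -11. 125.]
108 d [-0.007   0.      0.0018] w [0. 0. 0.] tcp [ -2. -18. 123.]
112 d [-0.0068 -0.      0.0023] w [0. 0. 0.] tcp [ -2. -25. 121.]
116 d [-0.0067  0.      0.0027] w [0. 0. 0.] tcp [ -2. -31. 118.]
```

Request:
play_rows:
  deltas:
    - {"ax": 0,"ay": 0.004,"az": 0,"x": -0.0075,"y": 0,"z": 0,"fingers": 255}
    - {"ax": 0,"ay": 0,"az": 0,"x": -0.008,"y": 0,"z": 0,"fingers": 255}
    - {"ax": 0,"ay": 0,"az": 0,"x": -0.007,"y": 0,"z": 0.0005,"fingers": 255}
    - {"ax": 0,"ay": 0,"az": 0,"x": -0.007,"y": 0,"z": 0.001,"fingers": 255}
    - {"ax": 0,"ay": 0,"az": 0,"x": -0.007,"y": 0,"z": 0.0015,"fingers": 255}
    - {"ax": 0,"ay": 0,"az": 0,"x": -0.007,"y": 0,"z": 0.002,"fingers": 255}
    - {"ax": 0,"ay": 0,"az": 0,"x": -0.007,"y": 0,"z": 0.0025,"fingers": 255}
    - {"ax": 0,"ay": 0,"az": 0,"x": -0.0065,"y": 0,"z": 0.0025,"fingers": 255}

```text
time_s: 11.05
ee_pos: [550.9, 50.4, 116.2]
orientation: [[0.246, 0.969, 0.0], [0.969, -0.246, 0.0], [0.0, -0.0, -1.0]]
wrist_force: [0.3, 0.3, 0.4]
width: -0.1
finger_force: 0.4
```

```bash
python3 - <<'E'
from h import *
plan([120,124,128,132,136,140,144,148])
E
```

```text
11.05 at [ -1.1 -30.9 116.2] F [0.3 0.3 0.4]
120 d [-0.007  -0.0009  0.0015] w [-0. -0. -0.] tcp [ -2. -38. 115.]
124 d [-0.0062 -0.      0.0036] w [0. 0. 0.] tcp [ -2. -44. 111.]
128 d [-0.0059  0.      0.0041] w [0. 0. 0.] tcp [ -2. -50. 107.]
132 d [-0.0056 -0.      0.0045] w [0. 0. 0.] tcp [ -2. -56. 103.]
136 d [-0.0053  0.      0.0048] w [0. 0. 0.] tcp [ -2. -61.  98.]
140 d [-0.005   0.      0.0052] w [0. 0. 0.] tcp [ -2. -66.  93.]
144 d [-0.0046  0.      0.0055] w [0. 0. 0.] tcp [ -2. -71.  87.]
148 d [-0.0042  0.      0.0058] w [0. 0. 0.] tcp [ -2. -75.  81.]
```

Request:
play_rows:
  deltas:
    - {"ax": 0,"ay": 0,"az": 0,"x": -0.007,"y": -0.001,"z": 0.0015,"fingers": 255}
    - {"ax": 0,"ay": 0,"az": 0,"x": -0.006,"y": 0,"z": 0.0035,"fingers": 255}
    - {"ax": 0,"ay": 0,"az": 0,"x": -0.006,"y": 0,"z": 0.004,"fingers": 255}
    - {"ax": 0,"ay": 0,"az": 0,"x": -0.0055,"y": 0,"z": 0.0045,"fingers": 255}
    - {"ax": 0,"ay": 0,"az": 0,"x": -0.0055,"y": 0,"z": 0.005,"fingers": 255}
    - {"ax": 0,"ay": 0,"az": 0,"x": -0.005,"y": 0,"z": 0.005,"fingers": 255}
    - {"ax": 0,"ay": 0,"az": 0,"x": -0.0045,"y": 0,"z": 0.0055,"fingers": 255}
    - {"ax": 0,"ay": 0,"az": 0,"x": -0.004,"y": 0,"z": 0.006,"fingers": 255}

```text
time_s: 11.85
ee_pos: [539.3, 8.8, 81.0]
orientation: [[0.245, 0.969, 0.0], [0.969, -0.245, 0.001], [0.001, -0.0, -1.0]]
wrist_force: [0.2, 0.1, -0.3]
width: -0.3
finger_force: 0.3
```

```bash
python3 - <<'E'
from h import *
plan([152,156,160,164,168,171,174,177])
E
```

```text
11.85 at [ -2.1 -74.1  81. ] F [ 0.2  0.1 -0.3]
152 d [-0.0044  0.0001  0.006 ] w [-0.    -0.001 -0.   ] tcp [ -2. -79.  75.]
156 d [-0.0033 -0.      0.0064] w [0. 0. 0.] tcp [ -2. -82.  69.]
160 d [-0.0029  0.      0.0066] w [0. 0. 0.] tcp [ -2. -85.  62.]
164 d [-0.0024 -0.      0.0068] w [0. 0. 0.] tcp [ -2. -87.  55.]
168 d [-0.0019 -0.      0.0069] w [0. 0. 0.] tcp [ -2. -89.  48.]
171 d [-0.0011  0.      0.0053] w [0. 0. 0.] tcp [ -2. -90.  43.]
174 d [-0.0009 -0.      0.0053] w [0. 0. 0.] tcp [ -2. -91.  38.]
177 d [-0.0006  0.      0.0054] w [0. 0. 0.] tcp [ -2. -92.  32.]
```

Request:
play_rows:
  deltas:
    - {"ax": 0,"ay": 0,"az": 0,"x": -0.0045,"y": 0,"z": 0.006,"fingers": 255}
    - {"ax": 0,"ay": 0,"az": 0,"x": -0.0035,"y": 0,"z": 0.0065,"fingers": 255}
    - {"ax": 0,"ay": 0,"az": 0,"x": -0.003,"y": 0,"z": 0.0065,"fingers": 255}
    - {"ax": 0,"ay": 0,"az": 0,"x": -0.0025,"y": 0,"z": 0.007,"fingers": 255}
    - {"ax": 0,"ay": 0,"az": 0,"x": -0.002,"y": 0,"z": 0.007,"fingers": 255}
    - {"ax": 0,"ay": 0,"az": 0,"x": -0.001,"y": 0,"z": 0.0055,"fingers": 255}
    - {"ax": 0,"ay": 0,"az": 0,"x": -0.001,"y": 0,"z": 0.005,"fingers": 255}
    - {"ax": 0,"ay": 0,"az": 0,"x": -0.0005,"y": 0,"z": 0.005,"fingers": 255}

```text
time_s: 12.65
ee_pos: [534.9, -8.3, 32.5]
orientation: [[0.245, 0.969, -0.0], [0.969, -0.245, 0.001], [0.001, -0.0, -1.0]]
wrist_force: [0.1, 0.6, 1.1]
width: -0.1
finger_force: 0.2
```

Request:
play_rows:
  deltas:
    - {"ax": 0,"ay": 0,"az": 0,"x": 0,"y": 0,"z": 0.003,"fingers": 255}
    - {"ax": 0,"ay": 0,"az": 0,"x": 0,"y": 0,"z": 0.002,"fingers": 255}
    - {"ax": 0,"ay": 0,"az": 0,"x": 0,"y": 0,"z": 0.001,"fingers": 255}
    - {"ax": 0,"ay": 0,"az": 0,"x": 0,"y": 0,"z": 0,"fingers": 255}

```text
time_s: 13.05
ee_pos: [535.1, -8.1, 27.1]
orientation: [[0.245, 0.969, 0.0], [0.969, -0.245, 0.001], [0.001, 0.0, -1.0]]
wrist_force: [0.3, 0.3, 0.3]
width: -0.0
finger_force: 0.0
```

Request:
play_rows:
  deltas:
    - {"ax": 0,"ay": 0,"az": 0,"x": 0,"y": 0,"z": 0.001,"fingers": 255}
    - {"ax": 0,"ay": 0,"az": 0,"x": 0,"y": 0,"z": 0.001,"fingers": 255}
    - {"ax": 0,"ay": 0,"az": 0,"x": 0,"y": 0,"z": 0,"fingers": 255}

```text
time_s: 13.35
ee_pos: [535.2, -8.2, 26.8]
orientation: [[0.245, 0.969, 0.001], [0.969, -0.245, 0.0], [0.001, 0.001, -1.0]]
wrist_force: [-3.9, 0.0, 14.7]
width: 0.1
finger_force: 7.5
```

The leaf is hard on its end stop: 14.7 N at z = 26.8 mm, where 27 was expected. I'll retreat straight up and to the side, then verify from the images numerically.

Request:
play_rows:
  deltas:
    - {"ax": 0,"ay": 0,"az": 0,"x": 0,"y": 0,"z": -0.005,"fingers": 255}
    - {"ax": 0,"ay": 0,"az": 0,"x": 0,"y": 0,"z": -0.03,"fingers": 255}
    - {"ax": 0,"ay": 0,"az": 0,"x": 0,"y": 0,"z": -0.045,"fingers": 255}
    - {"ax": 0,"ay": 0,"az": 0,"x": 0,"y": 0,"z": -0.045,"fingers": 255}
    - {"ax": 0,"ay": 0,"az": 0,"x": 0,"y": 0,"z": -0.045,"fingers": 255}
    - {"ax": 0,"ay": 0,"az": 0,"x": -0.04,"y": 0,"z": 0,"fingers": 255}
    - {"ax": 0,"ay": 0,"az": 0,"x": -0.04,"y": 0,"z": 0,"fingers": 255}
    - {"ax": 0,"ay": 0,"az": 0,"x": 0,"y": 0,"z": 0,"fingers": 255}

```text
time_s: 14.15
ee_pos: [514.6, -89.5, 195.7]
orientation: [[0.249, 0.969, 0.001], [0.969, -0.249, -0.002], [-0.002, 0.002, -1.0]]
wrist_force: [0.2, 1.2, -0.1]
width: -0.2
finger_force: 0.0
```

```bash
python3 - <<'E'
from h import *
for _ in range(1):
    a=now(); im=imaging.camera("wrist"); cv2.imwrite("pics/w9.png",im[:,:,::-1])
h=cv2.cvtColor(im,cv2.COLOR_RGB2HSV)
m=((h[...,0]>10)&(h[...,0]<32)&(h[...,1]>40)&(h[...,2]>90)).astype(np.uint8)
n,l,st,c=cv2.connectedComponentsWithStats(m)
for i in range(1,n):
    if st[i,4]>150: print("tan",st[i],c[i].round(),wray(*c[i],15,a).round(1))
d=(im.max(2)<60).astype(np.uint8); n,l,st,c=cv2.connectedComponentsWithStats(d)
for i in range(1,n):
    if st[i,4]>400: print("dark",st[i],c[i].round(),wray(*c[i],27,a).round(1))
k=imaging.calibration("wrist");K=k["intrinsics"];T=k["T_tool_cam"]
for th in(3.14,3.0):
  for x,r in((65,128),(-65,128),(65,10),(-65,10)):
    X=s2w(q,leaf(th,x,r))[0]; t=a[1].T@(X-a[0]); p=T[:3,:3].T@(t-T[:3,3]); print(th,x,r,(K@(p/p[2]))[:2].round())
print(get_obs()["wrist_force"],get_obs()["time_s"])
E
```

```text
dark [ 208    7  136  144 4206] [267.  67.] [ -9.5 -48.   27. ]
dark [   16   254   521   166 45025] [274. 367.] [  -4.4 -411.4   27. ]
dark [ 481  326   40   33 1008] [500. 343.] [ 290.5 -373.5   27. ]
3.14 65 128 [338. 151.]
3.14 -65 128 [216. 151.]
3.14 65 10 [345.  23.]
3.14 -65 10 [208.  24.]
3.0 65 128 [342. 151.]
3.0 -65 128 [212. 151.]
3.0 65 10 [346.  23.]
3.0 -65 10 [207.  23.]
[ 1.14067399  0.58244256 -0.59508717] 14.2
```

```bash
python3 - <<'E'
from h import *
im=cv2.imread("pics/w9.png")[:,:,::-1]; a=now()
d=im.max(2)<60
for r in(144,146,148,150): c=np.where(d[r,190:370])[0]+190; print(r,c.min() if len(c) else 0,c.max() if len(c) else 0)
w=im[30:145,220:335].astype(int); rb=w[...,0]-w[...,2]; print(rb[::10,::8])
m=np.zeros(im.shape[:2],np.uint8); m[30:145,220:335]=rb>(rb.max()+rb.min())/2
m=cv2.morphologyEx(m,cv2.MORPH_CLOSE,np.ones((7,7)))
c=max(cv2.findContours(m,0,2)[0],key=cv2.contourArea); (u,v),rad=cv2.minEnclosingCircle(c); print(u,v,rad,wray(u,v,15,a).round(1),np.ptp([wray(u-rad,v,15,a)[0],wray(u+rad,v,15,a)[0]]))
E
```

```text
144 221 338
146 217 337
148 216 337
150 217 336
[[ -3  -2  -2   2  -2   2   0   1   1   3   1   2   2  -1  -1]
 [  4   4  -1   6   4   6   4 -12   5   3   4   5   2   4   2]
 [ -3  -7 -11  -5  -6  -7   1  -3   2  -9 -10  -6 -11  -8   0]
 [ -1   4 -15  -6  21  24  24   6  24  25  24  -4 -10   7   1]
 [ -2   6 -19  23  25  26  25   7  24  26  26  27 -16   5   2]
 [  1   4  -9  25  25  26  24   7  25  27  27  26   9   4   1]
 [ -1  -6  -7  13  10   9  10  -5   8  10  10  11  -4  -5  -1]
 [ -1   3   4  27  26  25  26   8  26  27  25  25   2   3   1]
 [ -2   6  -8  26  25  25  27  14  25  26  27  27   4   4   2]
 [ -4   5  -5  24  22  27  25  12  25  27  26  27  -8   5   1]
 [ -5   7  -4  -1  23  28  28  14  25  27  25  -3  -6   7  -3]
 [ -9   2  -6  -3  -4   0  11   4  13   6   0   0  -1   3  -3]]
276.4311218261719 85.92233276367188 72.62456512451172 [ -0.6 -61.   15. ] 149.08743091019733
```

```bash
python3 - <<'E'
from h import *
im=cv2.imread("pics/w9.png")[:,:,::-1].astype(int); a=now()
m=np.zeros(im.shape[:2],np.uint8); m[45:145,230:325]=((im[...,0]-im[...,2])>16)[45:145,230:325]
p=cv2.convexHull(np.argwhere(m)[:,::-1].astype(np.int32))[:,0]
w=np.array([wray(u,v,15,a)[:2] for u,v in p]); 
f=least_squares(lambda s:np.hypot(*(w-s[:2]).T)-s[2],[0,-75,45],loss="soft_l1"); print(f.x,np.abs(f.fun).max(),w.min(0),w.max(0))
E
```

```text
[  0.3307951  -72.12308052  44.09931438] 1.0259337407396885 [ -43.68413122 -113.92806068] [ 44.437817   -27.22141765]
```

The leaf is flat: its free-edge width of 121 px matches pi. The dish is a clean circle of about 44 mm radius at stand (0, -72), which is home within calibration error. Handing in.

```bash
python3 -c "
from bench import ctrl; print(ctrl.close_job())"
```

```text
the job is handed in; nothing more can be done
None
```

I handed the job in with the dish pushed home in the nest and the grid leaf pressed flat over it; the final wrist image and contact forces agree with that, but no verdict came back.

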